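# Count grinding balls into the empty mill jar

### The arm

A 6-joint arm with a two-finger parallel gripper is mounted at the origin on a cart in front of the work surface, level with it; the furniture and walls round the work are solid. World frame = base frame: x ahead of the robot, y to its left, z up, the work surface at z = 0. Lengths are in m, angles in degrees, forces in N, time in s.
With the tool pointing down it reaches from about 0.275 to 0.75 m from the base axis. Payload 10.2 kg.
Tool frame: the origin (TCP) lies midway between the tips of the shut fingers; the grasp point (between the pads) lies 19 mm behind it (ctrl.hold_point_z is the distance from the TCP to the grasp point, in m); z points along the fingers, x is the direction in which the jaws open and shut, and the axes are right-handed (so a half turn about z gives the same grasp; the last joint's range is limited). The gripper opens to 85 mm and grips with 20 to 120 N. Pads are 22 mm wide; open, the fingers measure 114 mm over their backs; the gripper's body (76 mm by 85 mm) begins 54 mm behind the grasp point. The pads swing forward as they close: fully open they stand 13 mm farther back than shut.
Start: joints at [-88.774, 17.928, 85.812, -0, 76.261, -12.8], TCP at [0.127, -0.509, 0.231] pointing down, gripper open.
Joint ranges: [-168.41, 168.41], [-55.51, 124.54], [10.69, 146.95], [-70.63, 250.63], [1, 178], [-165.06, 165.06]. Speed limits (degrees/s): [136.94, 136.94, 172.46, 180, 180, 180].

### API

Orientations are given as [roll, pitch, yaw] about the fixed x, y, z axes, in that order (R = Rz(yaw) Ry(pitch) Rx(roll)).
In Python, from cell import ctrl gives the robot as it stands. The module is installed in compiled form; this text tells all that it offers.
- The arm moves only by the shell command python3 -m pendant 'ROWS' [FORCE]. ROWS is a JSON object of lists of equal length, an entry for each row: "offset": the shift along the world's x, y, z in mm, a list of three; "twist": the turn, a rotation vector about the world's x, y, z in rad, a list of three; "grip": the opening, from 0 (shut) to 1 (fully open). A call has 1 to 12 rows; each row is the pose to reach, as a shift and turn from the pose commanded when the call began; what a row does not reach only later rows make up. A row lasts 1/12 s, in which the tool goes at most 41.7 mm and 7.16 degrees, less where a joint would pass 70% of its speed; a pose out of reach is approached as far as the arm can. A call with a gripper value outside its range is refused whole. The fingers move at their own pace and stop on an object; FORCE is the grip in N (left out, the last holds). Time passes only in rows, so rows that repeat a pose let the fingers close. It gives the time, the measured TCP pose, the force and the opening at its end, in the units of the state.
- ctrl.get_state(): the state, without advancing time (a new reading comes with each control period).
- ctrl.capture(name): name is "side" or "top" or "wrist"; returns (picture, depth): 400x640x3 uint8, blue, green, red; 400x640 float32, m along the optical axis (not along the pixel's ray), 0 where there is no reading.
- ctrl.camera_model(name): a dict with "intrinsics" (3x3 intrinsics, pixels), "R" (3x3) and "t" (3): a world point X has camera coordinates R X + t. Camera axes: x right, y down, z forward; pixel columns grow to the right and rows downward; lengths in m; the calibration is good to about 2 mm. A picture is of the moment at which its call begins: read the wrist's pose just before it. camera_model takes no time and is no camera call; for the wrist camera it gives the pose at the moment of the call.
- ctrl.sign_off(): hands the job in, once; it reports no verdict.
Trained networks look in the newest picture that a camera, given by its name, has taken for a name from the list of things; names that differ only in an ending like _2 or _b are one class to them, and where a whole thing is asked for, a point or a joint stands for the part that bears it (a point fixed in the world has none). Each returns a list of dicts, best first, with "p" (0 to 1); they miss things now and then, are a little off and sometimes report something else, mostly with a low value. They report only what shows in the picture. A call takes as long as a camera call. They do not tell look-alikes from the thing itself.
- ctrl.spot_in(camera, name): "position" ([x, y, z] in m, in world coordinates, good to about 4 mm: the middle of the surface that is visible of it).
- ctrl.regions_of(camera, name): "pixels" (400x640 bool, what is visible of it).
The state is a dict: "clock": time; "joints": joint angles; "joint_vel": joint speeds; "effort": joint torques, N m; "tool_pos": TCP position; "eef_rot": TCP orientation; "force": force on the tool from outside, world axes, zero at the start; "wrist_torque": the same for the moment, N m; "opening": opening from 0.0 (shut) to 1.0 (fully open).
Only numpy, scipy, OpenCV 4.12 (cv2) and the standard library are available. Lean on these libraries where they do the work, as an engineer would, in place of code of your own. Each camera call takes 0.05 s, during which the arm holds its last target. There are 200 camera calls.

### The job

Lift the lids to find out which of the two grinding jars is empty, then tip the dosing cup slowly so that exactly three of its five ceramic balls drop into that jar and lie on its floor, and stop in time, without touching the balls with the gripper. Lay the empty jar's own lid flat on the bench, leave (or put back) the lid on the jar that was already charged, and set the cup with the other two balls in it back down on the bench, standing on its base. Do not shove or knock over the bottles and glassware standing around.

Things in the scene. Friction and masses are not known exactly. Their poses are not given: they have to be found in the camera images.
- jar_a: Steel grinding jar, fixed to the bench: 92 mm outside, 82 mm inside diameter (foot 97 mm), rim 62 mm high; the rubber pad that is its floor lies 10 mm above the origin. Origin: centre of the underside; z up. One of jar_a and jar_b (drawn anew each time) is empty; the other already holds three white 30 mm balls that cannot move. Both start covered.
- jar_b: Steel grinding jar, fixed to the bench: 92 mm outside, 82 mm inside diameter (foot 97 mm), rim 62 mm high; the rubber pad that is its floor lies 10 mm above the origin. Origin: centre of the underside; z up. One of jar_a and jar_b (drawn anew each time) is empty; the other already holds three white 30 mm balls that cannot move. Both start covered.
- lid_a: Lift-off lid on jar_a, 0.12 kg: aluminium disc 96 mm across, 6 to 14 mm above the origin; below it a tapered plug 74 to 68 mm across; on it a black round knob 24 mm across, 14 to 44 mm above the origin. Origin: centre of the plug's underside; z up. On its jar the origin is 56 mm above the jar's; on the bench it stands flat on its plug, origin at bench height.
- lid_b: Lift-off lid on jar_b, 0.12 kg: aluminium disc 96 mm across, 6 to 14 mm above the origin; below it a tapered plug 74 to 68 mm across; on it a black round knob 24 mm across, 14 to 44 mm above the origin. Origin: centre of the plug's underside; z up. On its jar the origin is 56 mm above the jar's; on the bench it stands flat on its plug, origin at bench height.
- dosing_cup: Dosing cup, about 0.22 kg empty: narrow steel trough, x -85 to 73 mm, 40 mm wide (46 at the bridge), 78 mm high at its ends, on a flat black base 70 x 62 mm. A bridge over its middle carries a blue upright grip, 52 mm long in x, 16 mm thick in y, 56 to 100 mm above the origin. Origin: centre of the base's underside; x points to the open pouring lip, z up. Starts full and level on the bench.
- cup_lip (a point): On the dosing cup: middle of the pouring lip's inner edge (x 70.5, z 45.5 mm of dosing_cup). As the lip is tilted down about y the five balls fall over it singly, at about 26, 31, 39, 47 and 58 degrees of tilt (5 degrees of scatter; they roll on for a moment, so tilt slowly and wait). They fall almost straight down from just beyond the lip.
- cup_grip (a point): Point on the dosing cup: in the blue grip, on the middle plane, at x 0, z 82 mm of dosing_cup
- cup_floor (a point): On the dosing cup: lowest point of the trough's floor (x 0, z 8 mm of dosing_cup). The floor is a circular arc of radius 85 mm in the x-z plane, centred 93 mm above the cup's origin, from a closed end (-x side, 72 degrees up the arc) to the lip (+x, 56 degrees up); 34 mm wide inside, so the balls lie in single file.
- ball_1: Polished white ceramic grinding ball, 30 mm diameter, 55 g (0.54 N), slippery; at the start in the dosing cup, number 1 counted from the lip. Origin: its centre.
- ball_2: Polished white ceramic grinding ball, 30 mm diameter, 55 g (0.54 N), slippery; at the start in the dosing cup, number 2 counted from the lip. Origin: its centre.
- ball_3: Polished white ceramic grinding ball, 30 mm diameter, 55 g (0.54 N), slippery; at the start in the dosing cup, number 3 counted from the lip. Origin: its centre.
- ball_4: Polished white ceramic grinding ball, 30 mm diameter, 55 g (0.54 N), slippery; at the start in the dosing cup, number 4 counted from the lip. Origin: its centre.
- ball_5: Polished white ceramic grinding ball, 30 mm diameter, 55 g (0.54 N), slippery; at the start in the dosing cup, number 5 counted from the lip. Origin: its centre.
- by_bottle_std: Bystander: white bottle with a blue cap, 56 mm across, 105 mm tall, standing upright. Origin: centre of its underside
- by_flask_conical: Bystander: conical flask with a black stopper, 63 mm across, 118 mm tall, standing upright. Origin: centre of its underside
- by_beaker_100: Bystander: glass beaker, 60 mm across, 71 mm tall, standing upright. Origin: centre of its underside
- by_bottle_amber: Bystander: brown bottle with a blue cap, 66 mm across, 135 mm tall, standing upright. Origin: centre of its underside
- by_bottle_buffer: Bystander: white bottle with a red cap, 52 mm across, 100 mm tall, standing upright. Origin: centre of its underside
- by_beaker_50: Bystander: small glass beaker, 51 mm across, 61 mm tall, standing upright. Origin: centre of its underside
- mini_centrifuge: Blue mini centrifuge with a clear lid, closed, fixed, an obstacle: 170 mm across, up to 130 mm high. Origin: centre of its underside
- scint_vial_1: Fixed obstacle: clear vial with a white cap, 27 mm across, 60 mm high. Origin: centre of its underside
- scint_vial_2: Fixed obstacle: clear vial with a white cap, 27 mm across, 60 mm high. Origin: centre of its underside
- vial_4: Fixed obstacle: small vial, 12 mm across, 33 mm high, one of four that stand within 60 mm of it. Origin: centre of its underside
- tip_box: Blue pipette-tip box, fixed, an obstacle: 86 x 118 mm, 76 mm high. Origin: centre of its underside
There are look-alikes about, which are no part of the job. Leave any green or purple look-alike of the lid_a alone.

How it is judged:
By the outcome, as a careful person would: the job done as asked, in the order asked, and still so for the second after the job is handed in, with the robot touching nothing.
It also fails if it takes over 72 s, if anything falls off the work surface, if the arm or the gripper's body presses on something with over 40 N, if the wrist force passes 120 N, or if a joint passes its speed limit or range.

## Working session

There is one attempt and no reset: what is moved stays moved. The work goes in short steps, Python scripts to look and compute and a shell command to move; the robot and the scene stay as the last step left them, time stands still between calls to the robot, and variables do not carry over. Pictures are saved under pics/ and viewed, about 8 in all and at most 12, crops included, and the job is handed in when it is done.

```bash
mkdir -p pics
cat > h.py <<'E'
import numpy as np, cv2
from cell import ctrl
def spot(cam,names):
    for n in names:
        try:
            for d in ctrl.spot_in(cam,n)[:4]:
                m=ctrl.camera_model(cam); P=np.array(d['position']); c=np.array(m['R'])@P+np.array(m['t']); u=np.array(m['intrinsics'])@c
                print(cam,n,round(d['p'],2),np.round(P,3),np.round(u[:2]/u[2]))
        except Exception as e: print(n,e)
def cloud(cam,depth):
    m=ctrl.camera_model(cam);K=np.array(m['intrinsics']);v,u=np.mgrid[:400,:640]
    c=np.stack([(u-K[0,2])/K[0,0]*depth,(v-K[1,2])/K[1,1]*depth,depth],-1)
    return (c-np.array(m['t']))@np.array(m['R'])
E
python3 - <<'E'
from h import *
s=ctrl.get_state();print(s['clock'],s['tool_pos'],s['eef_rot'],s['opening'])
for c in('top','side'):
    p,d=ctrl.capture(c);cv2.imwrite(f'pics/{c}0.png',p);np.save(f'{c}0.npy',d)
    print(c, ctrl.camera_model(c)['R'],ctrl.camera_model(c)['t'])
spot('top',['jar_a','lid_a','dosing_cup','cup_grip','by_bottle_std','by_flask_conical','by_beaker_100','by_bottle_amber','by_bottle_buffer','by_beaker_50','mini_centrifuge','tip_box'])
E
```

```text
0.0 [ 0.12723462 -0.50908713  0.23073302] [-1.79981110e+02  7.19563416e-02 -7.59734112e+01] 1.0024152881143436
top [[-2.82421056e-02 -9.99597940e-01 -2.51830368e-03]
 [-9.96688501e-01  2.83519049e-02 -7.62115512e-02]
 [ 7.62523083e-02  3.57589642e-04 -9.97088490e-01]] [-0.00350853  0.53892731  1.83884192]
side [[-9.74576380e-01 -2.24053941e-01  8.43475735e-04]
 [-1.33309910e-01  5.76829494e-01 -8.05913272e-01]
 [ 1.80081503e-01 -7.85536483e-01 -5.92033011e-01]] [0.51380301 0.15075667 1.83311751]
top jar_a 0.49 [0.534 0.253 0.012] [255. 210.]
top jar_a 0.17 [ 0.557 -0.365  0.073] [403. 199.]
top lid_a 0.93 [ 0.337 -0.209  0.013] [365. 253.]
top lid_a 0.67 [0.56  0.294 0.071] [243. 203.]
top lid_a 0.66 [ 0.731 -0.428  0.014] [413. 160.]
top lid_a 0.57 [ 0.559 -0.367  0.07 ] [403. 199.]
top dosing_cup 0.79 [ 0.426 -0.091  0.059] [337. 233.]
top dosing_cup 0.23 [ 0.474 -0.131  0.057] [346. 221.]
top cup_grip 0.67 [ 0.423 -0.088  0.058] [336. 234.]
top by_bottle_std 0.66 [ 0.667 -0.108  0.078] [339. 175.]
top by_flask_conical 0.56 [ 0.394 -0.345  0.044] [398. 239.]
top by_beaker_100 0.63 [0.406 0.062 0.003] [301. 239.]
top by_beaker_100 0.45 [0.342 0.235 0.025] [260. 255.]
top by_beaker_100 0.44 [0.556 0.295 0.069] [243. 204.]
top by_bottle_amber 0.49 [0.686 0.278 0.099] [245. 172.]
top by_bottle_buffer 0.49 [0.57  0.436 0.067] [209. 202.]
top by_bottle_buffer 0.33 [ 0.423 -0.087  0.06 ] [336. 234.]
top by_beaker_50 0.63 [0.406 0.062 0.003] [301. 239.]
top by_beaker_50 0.45 [0.342 0.235 0.025] [260. 255.]
top by_beaker_50 0.44 [0.556 0.295 0.069] [243. 204.]
top mini_centrifuge 0.95 [0.573 0.029 0.066] [307. 198.]
top mini_centrifuge 0.16 [0.408 0.064 0.005] [300. 239.]
top tip_box 0.75 [ 0.704 -0.237  0.046] [370. 166.]
top tip_box 0.24 [ 0.419 -0.086  0.057] [336. 235.]
```

View pics/top0.png

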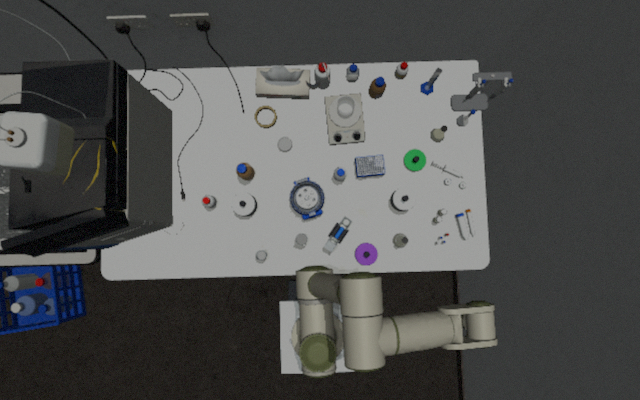

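View pics/side0.png

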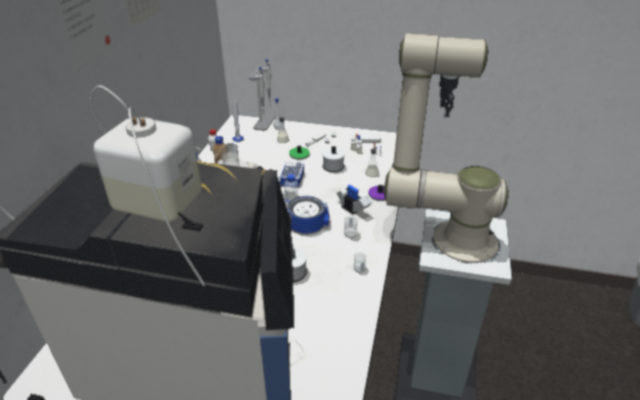

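The top view shows five lids or jars. Jars with grey lids are at about (243,203) and (403,199). The green lid (413,160) and purple lid (365,253) are look-alikes and stay where they are. The cup is at (337,234). I'll go above the right-hand jar first and look from there.

```bash
python3 -m pendant '{"offset":[[38,12,0],[76,24,0],[114,36,0],[152,48,0],[190,60,0],[228,72,0],[266,84,0],[304,96,0],[340,108,0],[376,120,0],[406,131,0],[432,142,0]],"twist":[[0,0,0],[0,0,0],[0,0,0],[0,0,0],[0,0,0],[0,0,0],[0,0,0],[0,0,0],[0,0,0],[0,0,0],[0,0,0],[0,0,0]],"grip":[1,1,1,1,1,1,1,1,1,1,1,1]}'
python3 - <<'E'
from h import *
p,d=ctrl.capture('wrist');s=ctrl.get_state();print(s['clock'],s['tool_pos'],s['eef_rot'])
spot('wrist',['lid_a','jar_a','by_flask_conical','scint_vial_1','vial_4','dosing_cup','cup_grip'])
P=cloud('wrist',d); m=(abs(P[...,2]-.1)<.006)&(d>0)&(abs(P[...,0]-.559)<.04)&(abs(P[...,1]+.367)<.04)
print('knob',m.sum(),P[m].mean(0),P[m].min(0),P[m].max(0))
m=(abs(P[...,2]-.07)<.004)&(d>0)&(abs(P[...,0]-.559)<.07)&(abs(P[...,1]+.367)<.07)
print('disc',m.sum(),P[m].min(0),P[m].max(0))
t=cv2.imread('pics/top0.png')[140:285,180:480];T=np.load('top0.npy')
t=cv2.resize(t,None,fx=2.6,fy=2.6,interpolation=cv2.INTER_CUBIC)
w=cv2.resize(p,(350,219));c=np.zeros((600,800,3),np.uint8);c[:377,:780]=t;c[380:599,:350]=w;cv2.imwrite('pics/c1.png',c)
P=cloud('top',T)
for n,x,y in(('L',.558,.294),('R',.559,-.367)):
    m=(abs(P[...,2]-.1)<.006)&(abs(P[...,0]-x)<.04)&(abs(P[...,1]-y)<.04);print(n,m.sum(),P[m].mean(0))
E
```

```text
clock: 1.7
tool_pos: [0.5612, -0.3661, 0.231]
eef_rot: [-180.0, 0.0, -75.9]
force: [-1.1, -0.1, 0.2]
opening: 0.999
1.75 [ 0.56446152 -0.36358195  0.23042473] [-1.79910915e+02  5.88985843e-02 -7.57317246e+01]
wrist lid_a 0.84 [ 0.352 -0.199  0.018] [158. 288.]
wrist lid_a 0.74 [ 0.723 -0.431  0.012] [425.  29.]
wrist lid_a 0.67 [ 0.562 -0.371  0.071] [328. 179.]
wrist jar_a 0.79 [ 0.602 -0.358  0.012] [324. 126.]
wrist jar_a 0.69 [ 0.387 -0.078  0.056] [ 35. 258.]
wrist jar_a 0.56 [ 0.509 -0.529  0.045] [449. 247.]
wrist by_flask_conical 0.76 [ 0.407 -0.358  0.059] [282. 296.]
wrist scint_vial_1 0.69 [ 0.482 -0.507  0.014] [415. 248.]
wrist scint_vial_1 0.63 [ 0.512 -0.53   0.047] [452. 244.]
wrist vial_4 0.72 [ 0.381 -0.507  0.023] [391. 317.]
wrist vial_4 0.4 [ 0.435 -0.109  0.056] [ 62. 224.]
wrist dosing_cup 0.84 [ 0.434 -0.108  0.052] [ 64. 224.]
wrist dosing_cup 0.35 [ 0.387 -0.077  0.054] [ 35. 256.]
wrist cup_grip 0.57 [ 0.437 -0.107  0.058] [ 59. 223.]
wrist cup_grip 0.48 [ 0.655 -0.127  0.044] [91.  8.]
wrist cup_grip 0.26 [ 0.685 -0.257  0.048] [237.  10.]
knob 547 [ 0.56193388 -0.37333062  0.10037604] [ 0.54929563 -0.38537088  0.09425253] [ 0.5730942  -0.36176904  0.1026764 ]
disc 6516 [ 0.51371701 -0.4211166   0.06600489] [ 0.60879008 -0.32592486  0.07393707]
L 24 [0.55607206 0.29579088 0.1001174 ]
R 24 [ 0.5591285  -0.36884228  0.09952067]
```

View pics/c1.png

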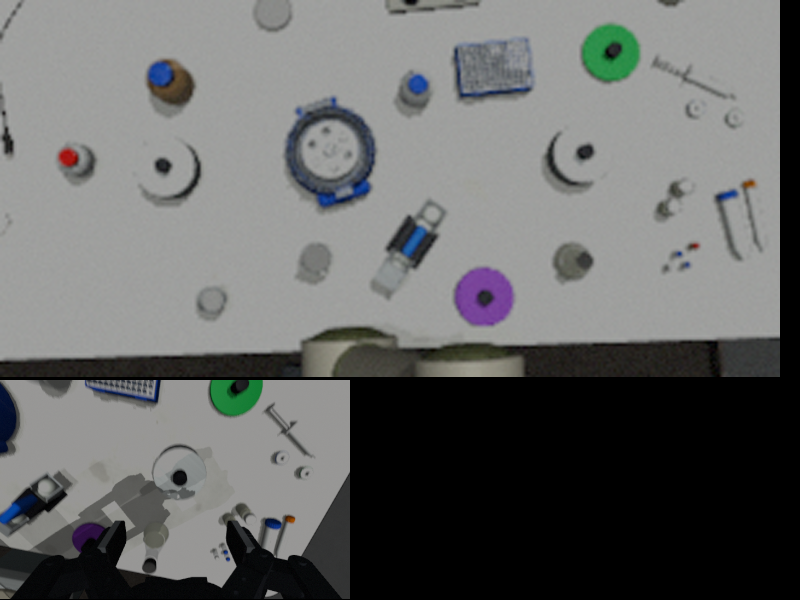

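```bash
cat >> h.py <<'E'
def knob(cam,x,y,z=.1):
    m0=ctrl.get_state(); M=ctrl.camera_model(cam); p,d=ctrl.capture(cam)
    P=cloud(cam,d)
    r=(d>0)&(np.hypot(P[...,0]-x,P[...,1]-y)<.04)&(abs(P[...,2]-z)<.006)
    Q=P[r];print('tool',np.round(m0['tool_pos'],4),'knob',r.sum(),Q.mean(0),(Q.min(0)+Q.max(0))/2)
    return p,d,P
E
python3 - <<'E'
from h import *
knob('wrist',.559,-.37);p,d,P=knob('wrist',.559,-.37)
m=(abs(P[...,2]-.07)<.004)&(d>0)&(abs(P[...,0]-.559)<.07)&(abs(P[...,1]+.367)<.07)
print('disc',P[m].min(0),P[m].max(0))
T=cloud('top',np.load('top0.npy'))
# cup grip top z~.1, base/trough
m=(T[...,2]>.03)&(T[...,2]<.13)&(np.hypot(T[...,0]-.425,T[...,1]+.09)<.11)
Q=T[m];c=Q[:,:2].mean(0);w,v=np.linalg.eigh(np.cov((Q[:,:2]-c).T));print('cup',m.sum(),c,v[:,1],np.degrees(np.arctan2(v[1,1],v[0,1])))
a=(Q[:,:2]-c)@v[:,1];print(a.min(),a.max());
g=Q[:,2]>.09;print('grip',g.sum(),Q[g].mean(0)); G=Q[g][:,:2];print(np.linalg.eigh(np.cov((G-G.mean(0)).T)))
for k in np.arange(-.09,.1,.02):
    s=(abs(a-k)<.01);print(round(k,3),s.sum(),np.round(np.median(Q[s][:,2]),3) if s.any() else '',np.round(Q[s][:,2].max(),3)if s.any() else '')
E
```

```text
tool [ 0.5584 -0.3681  0.2316] knob 546 [ 0.56475549 -0.37122527  0.09984584] [ 0.56422014 -0.3715423   0.09804996]
tool [ 0.5585 -0.368   0.2316] knob 546 [ 0.56481943 -0.37126597  0.09978214] [ 0.56426197 -0.37146409  0.0980231 ]
disc [ 0.5165089  -0.418656    0.06601964] [ 0.61181664 -0.32366101  0.07387713]
cup 372 [ 0.42258691 -0.08982785] [-0.82885138  0.55946885] 145.98092711312688
-0.07893752746477013 0.07827477518388083
grip 51 [ 0.42594653 -0.09465888  0.10048833]
EighResult(eigenvalues=array([2.26243671e-05, 2.16124104e-04]), eigenvectors=array([[-0.59883886, -0.80086954],
       [-0.80086954,  0.59883886]]))
-0.09 0  
-0.07 42 0.051 0.07
-0.05 40 0.057 0.081
-0.03 51 0.055 0.11
-0.01 57 0.059 0.113
0.01 54 0.06 0.106
0.03 36 0.047 0.068
0.05 47 0.076 0.089
0.07 45 0.07 0.078
0.09 0
```

```bash
python3 -m pendant '{"offset":[[3,-3,-40],[3,-3,-80],[3,-3,-115],[3,-3,-140],[3,-3,-155],[3,-3,-156],[3,-3,-156],[3,-3,-156],[3,-3,-156],[3,-3,-156],[3,-3,-156],[3,-3,-156]],"twist":[[0,0,0],[0,0,0],[0,0,0],[0,0,0],[0,0,0],[0,0,0],[0,0,0],[0,0,0],[0,0,0],[0,0,0],[0,0,0],[0,0,0]],"grip":[0.6,0.6,0.6,0.6,0.6,0.4,0,0,0,0,0,0]}' 40
```

```text
clock: 3.2
tool_pos: [0.5625, -0.3707, 0.0762]
eef_rot: [-180.0, -0.1, -76.0]
force: [0.7, -0.2, 3.1]
opening: 0.262
```

```bash
python3 -m pendant '{"offset":[[0,0,8],[0,0,25],[0,0,60],[0,0,95],[-12,30,100],[-26,64,100],[-40,98,100],[-52,126,100],[-52,126,100]],"twist":[[0,0,0],[0,0,0],[0,0,0],[0,0,0],[0,0,0],[0,0,0],[0,0,0],[0,0,0],[0,0,0]],"grip":[0,0,0,0,0,0,0,0,0]}'
python3 - <<'E'
from h import *
s=ctrl.get_state();print(s['clock'],s['tool_pos'],s['opening'],s['force'])
a,d=ctrl.capture('top');w,dw=ctrl.capture('wrist')
P=cloud('top',d);r=(np.hypot(P[...,0]-.562,P[...,1]+.370)<.033);print('top in jar z',r.sum(),np.round(np.percentile(P[r][:,2],[0,25,50,75,100]),3))
P=cloud('wrist',dw);r=(dw>0)&(np.hypot(P[...,0]-.562,P[...,1]+.370)<.033);print('wrist',r.sum(),np.round(np.percentile(P[r][:,2],[0,25,50,75,100]),3) if r.any() else '')
spot('wrist',['ball_1'])
spot('top',['ball_1'])
c=np.zeros((400,800,3),np.uint8);c[:400,:400]=cv2.resize(a[160:260,320:420],(400,400));c[:250,400:]=cv2.resize(w,(400,250));cv2.imwrite('pics/c2.png',c)
E
```

```text
clock: 3.95
tool_pos: [0.5086, -0.2397, 0.1761]
eef_rot: [180.0, 0.1, -75.8]
force: [-0.4, 0.0, -0.7]
opening: 0.264
3.95 [ 0.50864943 -0.2397005   0.17613422] 0.2635798610848244 [-0.41119129  0.02354899 -0.66432951]
top in jar z 105 [-0.     0.008  0.011  0.014  0.023]
wrist 2542 [0.008 0.01  0.01  0.011 0.013]
wrist ball_1 0.85 [ 0.477 -0.135  0.054] [191. 195.]
wrist ball_1 0.6 [ 0.39  -0.074  0.053] [116. 265.]
wrist ball_1 0.58 [ 0.453 -0.118  0.04 ] [176. 210.]
top ball_1 0.59 [ 0.47  -0.131  0.057] [346. 222.]
```

View pics/c2.png

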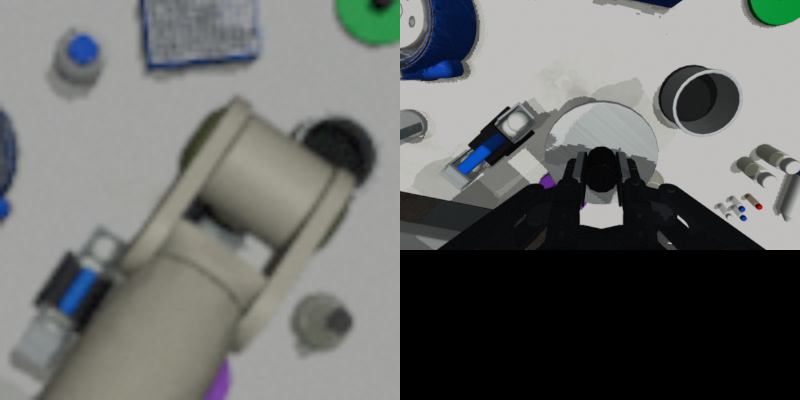

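The wrist view shows that the right-hand jar is empty: its floor is at 10 mm and it holds no balls. I'll set its lid down here on the free patch of bench.

```bash
python3 -m pendant '{"offset":[[0,0,-40],[0,0,-80],[0,0,-120],[0,0,-143],[0,0,-151],[0,0,-155],[0,0,-156],[0,0,-156]],"twist":[[0,0,0],[0,0,0],[0,0,0],[0,0,0],[0,0,0],[0,0,0],[0,0,0],[0,0,0]],"grip":[0,0,0,0,0,0,0,0]}'
python3 -m pendant '{"offset":[[0,0,0],[0,0,0],[0,0,0],[0,0,10],[0,0,45],[0,0,85],[0,0,125],[0,0,165],[0,0,185],[-20,10,185],[-30,20,185],[-30,20,185]],"twist":[[0,0,0],[0,0,0],[0,0,0],[0,0,0],[0,0,0],[0,0,0],[0,0,0],[0,0,0],[0,0,0],[0,0,0],[0,0,0],[0,0,0]],"grip":[0.5,0.6,0.6,0.6,0.6,0.6,0.6,0.6,0.6,0.8,1,1]}'
python3 - <<'E'
from h import *
s=ctrl.get_state();print(s['clock'],s['tool_pos'],s['opening'],s['force'])
w,d=ctrl.capture('wrist');cv2.imwrite('pics/w3.png',w);P=cloud('wrist',d)
spot('wrist',['ball_1','lid_a','cup_grip','cup_lip'])
r=(d>0)&(abs(P[...,2]-.062)<.004)&(np.hypot(P[...,0]-.562,P[...,1]+.37)<.055);Q=P[r]
c,rad=cv2.minEnclosingCircle(Q[:,:2].astype(np.float32));print('jar rim',r.sum(),c,rad)
r=(d>0)&(abs(P[...,2]-.1)<.004)&(np.hypot(P[...,0]-.425,P[...,1]+.093)<.05);Q=P[r]
b=cv2.minAreaRect(Q[:,:2].astype(np.float32)*1000);print('grip',r.sum(),Q.mean(0),b)
knobz=.044;r=(d>0)&(abs(P[...,2]-.044)<.004)&(np.hypot(P[...,0]-.51,P[...,1]+.244)<.03);print('lid knob',P[r].mean(0) if r.any() else None)
r=(d>0)&(abs(P[...,2]-.014)<.006)&(np.hypot(P[...,0]-.51,P[...,1]+.244)<.06);Q=P[r];print('lid disc z',Q[:,2].mean(),np.linalg.lstsq(np.c_[Q[:,:2],np.ones(len(Q))],Q[:,2],rcond=None)[0])
E
```

```text
clock: 4.82
tool_pos: [0.511, -0.2454, 0.0204]
eef_rot: [-179.9, -0.1, -76.0]
force: [-0.5, -0.0, -0.1]
opening: 0.265
clock: 5.82
tool_pos: [0.4792, -0.2232, 0.2057]
eef_rot: [-180.0, -0.0, -76.0]
force: [-0.1, 0.3, -0.8]
opening: 0.983
5.8167 [ 0.47915117 -0.22319124  0.20573835] 0.9834193632198299 [-0.05791034  0.29136492 -0.81673114]
wrist ball_1 0.74 [ 0.388 -0.072  0.055] [152. 231.]
wrist ball_1 0.67 [ 0.45  -0.114  0.04 ] [207. 178.]
wrist ball_1 0.63 [ 0.476 -0.132  0.057] [224. 161.]
wrist ball_1 0.19 [ 0.512 -0.242  0.014] [346. 145.]
wrist lid_a 0.89 [ 0.691 -0.44   0.012] [603.  10.]
wrist lid_a 0.8 [ 0.508 -0.244  0.016] [346. 149.]
wrist lid_a 0.68 [ 0.344 -0.211  0.016] [283. 275.]
wrist lid_a 0.64 [ 0.376 -0.506  0.018] [524. 305.]
wrist cup_grip 0.66 [ 0.43  -0.097  0.055] [181. 198.]
wrist cup_lip 0.78 [ 0.432 -0.1    0.053] [186. 197.]
jar rim 2083 (0.5646452903747559, -0.37255290150642395) 0.04658641666173935
grip 1063 [ 0.43330633 -0.09928745  0.09932954] ((432.2074890136719, -98.44901275634766), (15.92798137664795, 51.592689514160156), 53.82871627807617)
lid knob [ 0.51378681 -0.24527586  0.04384342]
lid disc z 0.0139107948995851 [-5.65345949e-05  2.34557835e-04  1.39973055e-02]
```

View pics/w3.png

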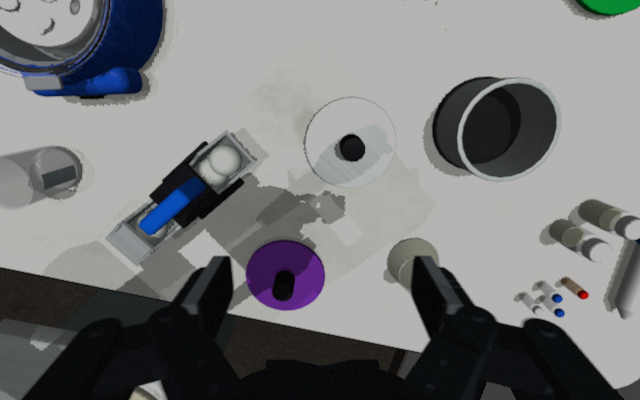

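The lid lies flat at (352,148) in the wrist picture, with a disc slope of about 0. The cup grip is at (170,207) and its lip end points towards the jars. Before grasping the cup I'll confirm its axis and lip side, work out the pour table, and test the tilted pose with the gripper empty.

```bash
cat > tab.py <<'E'
import numpy as np
u=np.array([.807,-.591]);J=np.array([562,-371.])
for t in (0,15,20,24,27,30,33,36,39,42,45,48,50,52):
    a=np.radians(t);c,s=np.cos(a),np.sin(a);L=J-12*u
    p=L-(70.5*c-17.5*s)*u;z=88+70.5*s+17.5*c
    print(t,np.round(p),round(z),'twist',np.round(a*np.array([.591,.807]),3))
E
python3 tab.py
python3 - <<'E'
from h import *
T=cloud('top',np.load('top0.npy'))
w,d=ctrl.capture('wrist');W=cloud('wrist',d)-[.003,0,0]
g=np.array([.429,-.0975]);u=np.array([.807,-.591]);n=np.array([.591,.807])
for P,g0 in((T,[.426,-.0947]),(W,g)):
    q=P[...,:2]-g0;a=q@u;b=q@n
    print([(int(k*1000),int((m:=(abs(a-k)<.004)&(abs(b)<.008)&(P[...,2]>-.01)).sum()),round(float(np.median(P[m][:,2])),3) if m.any() else None) for k in np.arange(-.096,.1,.008)])
m=(abs(b)<.022)&(W[...,2]>.03)&(abs(a)<.1);print('extent',a[m].min(),a[m].max())
E
python3 -m pendant '{"offset":[[6,-16,2],[12,-32,4],[18,-48,6],[24,-64,8],[30,-80,10],[36,-96,12],[42,-110,14],[46,-121,16],[46,-121,16]],"twist":[[0,0,-0.11],[0,0,-0.22],[0,0,-0.33],[0,0,-0.44],[0,0,-0.55],[0,0,-0.66],[0,0,-0.77],[0,0,-0.876],[0,0,-0.876]],"grip":[0.6,0.6,0.6,0.6,0.6,0.6,0.6,0.6,0.6]}'
python3 -m pendant '{"offset":[[0,0,0],[0,0,0],[0,0,0],[0,0,-5],[0,0,-10],[0,0,-30],[0,0,-50],[0,0,-65],[0,0,-65],[0,0,-65]],"twist":[[0.07,0.095,0],[0.14,0.19,0],[0.21,0.285,0],[0.28,0.38,0],[0.35,0.475,0],[0.42,0.57,0],[0.49,0.665,0],[0.516,0.704,0],[0.516,0.704,0],[0.516,0.704,0]],"grip":[0.6,0.6,0.6,0.6,0.6,0.6,0.6,0.6,0.6,0.6]}'
python3 -c "
from cell import ctrl;s=ctrl.get_state();print(s['joints'],s['tool_pos'])"
```

```text
0 [ 495. -322.] 106 twist [0. 0.]
15 [ 501. -326.] 123 twist [0.155 0.211]
20 [ 504. -328.] 129 twist [0.206 0.282]
24 [ 506. -330.] 133 twist [0.248 0.338]
27 [ 508. -331.] 136 twist [0.279 0.38 ]
30 [ 510. -333.] 138 twist [0.309 0.423]
33 [ 512. -335.] 141 twist [0.34  0.465]
36 [ 515. -336.] 144 twist [0.371 0.507]
39 [ 517. -338.] 146 twist [0.402 0.549]
42 [ 519. -340.] 148 twist [0.433 0.592]
45 [ 522. -342.] 150 twist [0.464 0.634]
48 [ 525. -344.] 152 twist [0.495 0.676]
50 [ 527. -345.] 153 twist [0.516 0.704]
52 [ 528. -346.] 154 twist [0.536 0.732]
[(-96, 8, -0.002), (-88, 6, 0.0), (-79, 7, 0.07), (-71, 8, 0.07), (-63, 7, 0.072), (-55, 8, 0.078), (-47, 7, 0.074), (-39, 8, 0.052), (-31, 7, 0.044), (-23, 10, 0.093), (-15, 6, 0.1), (-7, 9, 0.098), (0, 8, 0.1), (8, 8, 0.103), (16, 8, 0.099), (24, 6, 0.1), (32, 7, 0.045), (40, 9, 0.047), (48, 7, 0.062), (56, 8, 0.057), (64, 6, 0.056), (72, 6, 0.045), (80, 6, -0.001), (88, 5, 0.003), (96, 7, -0.001)]
[(-96, 0, None), (-88, 17, 0.067), (-79, 84, 0.069), (-71, 91, 0.072), (-63, 120, 0.074), (-55, 156, 0.076), (-47, 76, 0.078), (-39, 0, None), (-31, 0, None), (-23, 97, 0.1), (-15, 161, 0.1), (-7, 162, 0.1), (0, 167, 0.1), (8, 170, 0.1), (16, 190, 0.1), (24, 664, 0.078), (32, 104, 0.043), (40, 44, 0.058), (48, 128, 0.061), (56, 200, 0.06), (64, 344, 0.049), (72, 172, 0.001), (80, 114, 0.0), (88, 112, -0.0), (96, 114, 0.0)]
extent -0.08704122112222575 0.0742278492262954
clock: 6.87
tool_pos: [0.5266, -0.3473, 0.2197]
eef_rot: [-180.0, -0.0, -126.5]
force: [0.3, 0.5, -0.5]
opening: 0.599
clock: 7.7
tool_pos: [0.5264, -0.345, 0.1539]
eef_rot: [129.9, 0.2, -126.1]
force: [0.0, -1.3, 1.0]
opening: 0.6
[-42.05681479  72.12279372  14.8929832   -7.38391871 142.67954348
  80.14954125] [ 0.52635702 -0.34503426  0.15392027]
```

The 50° pour pose is reachable, and the lip side is confirmed. Next I'll tilt back and go down onto the cup grip.

```bash
python3 -m pendant '{"offset":[[0,0,20],[0,0,40],[0,0,55],[0,0,65],[0,0,65],[-20,50,65],[-35,89,65],[-50,127,65],[-65,166,65],[-80,205,65],[-92,236,65],[-97,248,65]],"twist":[[-0.07,-0.095,0],[-0.14,-0.19,0],[-0.21,-0.285,0],[-0.28,-0.38,0],[-0.35,-0.475,0],[-0.42,-0.57,0],[-0.49,-0.665,0],[-0.516,-0.704,0],[-0.516,-0.704,0],[-0.516,-0.704,0],[-0.516,-0.704,0],[-0.516,-0.704,0]],"grip":[0.6,0.6,0.6,0.6,0.6,0.6,0.6,0.6,0.6,0.6,0.6,0.6]}'
python3 -m pendant '{"offset":[[0,0,0],[0,0,-40],[0,0,-80],[0,0,-115],[0,0,-140],[0,0,-152],[0,0,-157],[0,0,-157]],"twist":[[0,0,0],[0,0,0],[0,0,0],[0,0,0],[0,0,0],[0,0,0],[0,0,0],[0,0,0]],"grip":[0.6,0.6,0.6,0.6,0.6,0.6,0.6,0.6]}'
python3 -m pendant '{"offset":[[0,0,0],[0,0,0],[0,0,0],[0,0,0],[0,0,0],[0,0,0],[0,0,0],[0,0,0],[0,0,0],[0,0,0]],"twist":[[0,0,0],[0,0,0],[0,0,0],[0,0,0],[0,0,0],[0,0,0],[0,0,0],[0,0,0],[0,0,0],[0,0,0]],"grip":[0.45,0.38,0.33,0.3,0.25,0.2,0,0,0,0]}' 100
```

```text
clock: 8.7
tool_pos: [0.4296, -0.1001, 0.2232]
eef_rot: [-179.5, 0.1, -126.1]
force: [1.7, 0.8, 0.5]
opening: 0.599
clock: 9.37
tool_pos: [0.4314, -0.1023, 0.0647]
eef_rot: [-179.8, 0.0, -126.1]
force: [-0.8, -0.1, 1.0]
opening: 0.597
clock: 10.2
tool_pos: [0.4314, -0.1021, 0.0635]
eef_rot: [-180.0, 0.0, -126.2]
force: [0.9, 3.2, 4.2]
opening: 0.169
```

```bash
python3 -m pendant '{"offset":[[0,0,2],[0,0,8],[0,0,18],[0,0,32],[0,0,50],[0,0,68],[0,0,84],[0,0,97],[0,0,106],[0,0,110],[0,0,110],[0,0,110]],"twist":[[0,0,0],[0,0,0],[0,0,0],[0,0,0],[0,0,0],[0,0,0],[0,0,0],[0,0,0],[0,0,0],[0,0,0],[0,0,0],[0,0,0]],"grip":[0,0,0,0,0,0,0,0,0,0,0,0]}'
python3 -m pendant '{"offset":[[1,-3,0],[3,-10,0],[6,-21,0],[11,-36,0],[16,-54,0],[22,-74,0],[28,-94,0],[34,-114,0],[40,-134,0],[45,-152,0],[50,-168,0],[54,-180,0]],"twist":[[0,0,0],[0,0,0],[0,0,0],[0,0,0],[0,0,0],[0,0,0],[0,0,0],[0,0,0],[0,0,0],[0,0,0],[0,0,0],[0,0,0]],"grip":[0,0,0,0,0,0,0,0,0,0,0,0]}'
python3 -m pendant '{"offset":[[3,-10,0],[6,-20,0],[8,-28,0],[10,-35,0],[11,-39,0],[12,-42,0],[12,-42,0],[12,-42,0]],"twist":[[0,0,0],[0,0,0],[0,0,0],[0,0,0],[0,0,0],[0,0,0],[0,0,0],[0,0,0]],"grip":[0,0,0,0,0,0,0,0]}'
cat > look.py <<'E'
from h import *
import sys
s=ctrl.get_state();print(round(s['clock'],2),np.round(s['tool_pos'],4),np.round(s['eef_rot'],1),np.round(s['force'],2),np.round(s['wrist_torque'],3),round(s['opening'],3))
w,d=ctrl.capture('wrist');cv2.imwrite(f'pics/{sys.argv[1]}.png',w);P=cloud('wrist',d)
spot('wrist',['ball_1'])
r=(d>0)&(np.hypot(P[...,0]-.565,P[...,1]+.372)<.039)&(P[...,2]<.055);q=P[r][:,2];print('in jar n',r.sum(),'above 20mm:',(q>.02).sum(), 'floor',(q<=.02).sum())
E
python3 look.py w4
```

```text
clock: 11.2
tool_pos: [0.4308, -0.1021, 0.1727]
eef_rot: [179.9, -0.0, -126.2]
force: [-0.0, -0.2, -5.5]
opening: 0.176
clock: 12.2
tool_pos: [0.4852, -0.2853, 0.1726]
eef_rot: [180.0, -0.0, -126.3]
force: [-0.3, 0.2, -4.4]
opening: 0.177
clock: 12.87
tool_pos: [0.4971, -0.324, 0.1733]
eef_rot: [180.0, 0.0, -126.2]
force: [0.9, -0.5, -5.0]
opening: 0.172
12.87 [ 0.4971 -0.324   0.1733] [ 180.     0.  -126.2] [ 0.89 -0.46 -5.01] [-0.013  0.003 -0.078] 0.172
wrist ball_1 0.65 [ 0.54  -0.355  0.167] [324. 154.]
wrist ball_1 0.61 [ 0.461 -0.283  0.168] [303. 337.]
wrist ball_1 0.58 [ 0.518 -0.338  0.152] [321. 198.]
wrist ball_1 0.58 [ 0.479 -0.512  0.046] [530.  68.]
in jar n 5418 above 20mm: 0 floor 5418
```

View pics/w4.png

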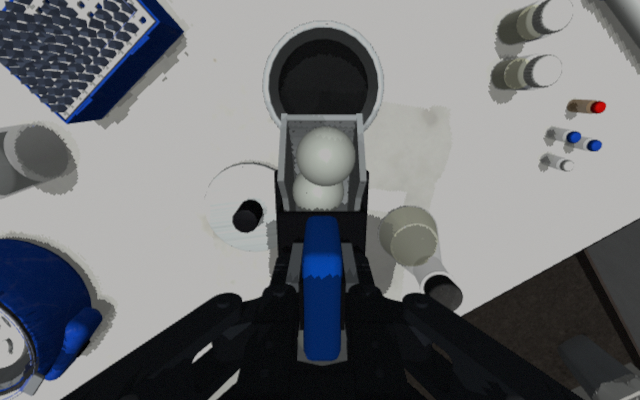

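The wrist view shows the cup level with its lip at (322,115), in line with the jar at (323,85). Next is a slow tilt to 20°, lowering at the same time.

```bash
python3 -m pendant '{"offset":[[1,-1,0],[2,-1,0],[3,-2,0],[4,-3,-4],[5,-3,-10],[6,-4,-18],[7,-5,-26],[8,-5,-34],[9,-6,-40],[9,-6,-42],[9,-6,-42],[9,-6,-42]],"twist":[[0.012,0.016,0],[0.035,0.048,0],[0.06,0.082,0],[0.085,0.116,0],[0.11,0.15,0],[0.135,0.184,0],[0.16,0.218,0],[0.18,0.246,0],[0.195,0.266,0],[0.206,0.282,0],[0.206,0.282,0],[0.206,0.282,0]],"grip":[0,0,0,0,0,0,0,0,0,0,0,0]}'
python3 look.py w5
```

```text
clock: 13.97
tool_pos: [0.5063, -0.3302, 0.1316]
eef_rot: [160.0, -0.0, -126.2]
force: [-0.3, -0.6, -4.4]
opening: 0.172
13.97 [ 0.5063 -0.3302  0.1316] [ 160.    -0.  -126.2] [-0.35 -0.55 -4.44] [-0.32  -0.304  0.01 ] 0.172
wrist ball_1 0.94 [ 0.514 -0.336  0.098] [323. 201.]
wrist ball_1 0.79 [ 0.556 -0.372  0.117] [335. 129.]
wrist ball_1 0.72 [ 0.534 -0.352  0.105] [327. 171.]
in jar n 9968 above 20mm: 0 floor 9968
```

View pics/w5.png

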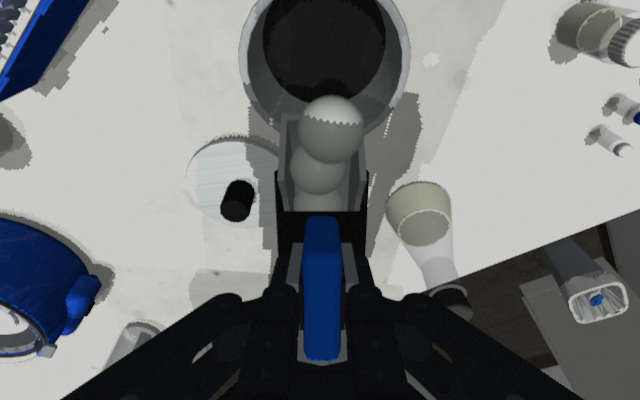

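```bash
cat > chk.py <<'E'
from h import *
s=ctrl.get_state();print(round(s['clock'],2),np.round(s['tool_pos'],4),np.round(s['eef_rot'],1),'Fz',round(s['force'][2],2),'T',round(float(np.hypot(*s['wrist_torque'][:2])),3))
w,d=ctrl.capture('wrist');cv2.imwrite('pics/last.png',w);P=cloud('wrist',d)
spot('wrist',['ball_1'])
r=(d>0)&(np.hypot(P[...,0]-.565,P[...,1]+.372)<.039)&(P[...,2]<.055);q=P[r][:,2];print('in jar >20mm:',(q>.02).sum(), 'floor',(q<=.02).sum())
E
python3 -m pendant '{"offset":[[0,0,0],[1,0,1],[1,-1,2],[1,-1,2],[1,-1,2],[1,-1,2],[1,-1,2],[1,-1,2],[1,-1,2]],"twist":[[0.005,0.007,0],[0.011,0.015,0],[0.016,0.022,0],[0.021,0.028,0],[0.021,0.028,0],[0.021,0.028,0],[0.021,0.028,0],[0.021,0.028,0],[0.021,0.028,0]],"grip":[0,0,0,0,0,0,0,0,0]}'; python3 chk.py
```

```text
clock: 14.82
tool_pos: [0.5071, -0.3312, 0.1333]
eef_rot: [158.0, 0.0, -126.2]
force: [-0.1, 0.2, -3.8]
opening: 0.178
14.82 [ 0.5071 -0.3312  0.1333] [ 158.     0.  -126.2] Fz -3.83 T 0.528
wrist ball_1 0.8 [ 0.577 -0.39   0.037] [336.  13.]
wrist ball_1 0.78 [ 0.552 -0.366  0.112] [327. 138.]
wrist ball_1 0.72 [ 0.509 -0.337  0.1  ] [330. 207.]
wrist ball_1 0.67 [ 0.531 -0.341  0.105] [312. 185.]
in jar >20mm: 1276 floor 8518
```

```bash
python3 -m pendant '{"offset":[[0,0,0],[1,0,1],[1,-1,2],[1,-1,2],[1,-1,2],[1,-1,2],[1,-1,2],[1,-1,2],[1,-1,2]],"twist":[[0.005,0.007,0],[0.011,0.015,0],[0.016,0.022,0],[0.021,0.028,0],[0.021,0.028,0],[0.021,0.028,0],[0.021,0.028,0],[0.021,0.028,0],[0.021,0.028,0]],"grip":[0,0,0,0,0,0,0,0,0]}'; python3 chk.py
```

```text
clock: 15.67
tool_pos: [0.5082, -0.3322, 0.1354]
eef_rot: [156.0, 0.0, -126.2]
force: [0.2, -1.1, -3.5]
opening: 0.176
15.67 [ 0.5082 -0.3322  0.1354] [ 156.     0.  -126.2] Fz -3.52 T 0.545
wrist ball_1 0.89 [ 0.542 -0.354  0.105] [319. 159.]
wrist ball_1 0.87 [ 0.577 -0.385  0.034] [328.  14.]
wrist ball_1 0.72 [ 0.546 -0.375  0.036] [344.  71.]
wrist ball_1 0.64 [ 0.52  -0.344  0.106] [330. 196.]
in jar >20mm: 2812 floor 6827
```

Two balls are in the jar at 24°. From here I'll use 1° steps.

```bash
python3 -m pendant '{"offset":[[0,0,0],[0,0,0],[0,0,0],[1,0,1],[1,0,1],[1,0,1],[1,0,1],[1,0,1],[1,0,1],[1,0,1]],"twist":[[0.003,0.004,0],[0.006,0.008,0],[0.01,0.014,0],[0.01,0.014,0],[0.01,0.014,0],[0.01,0.014,0],[0.01,0.014,0],[0.01,0.014,0],[0.01,0.014,0],[0.01,0.014,0]],"grip":[0,0,0,0,0,0,0,0,0,0]}'; python3 chk.py
```

```text
clock: 16.6
tool_pos: [0.5092, -0.3322, 0.1363]
eef_rot: [155.0, 0.0, -126.2]
force: [-0.3, -0.2, -3.7]
opening: 0.172
16.6 [ 0.5092 -0.3322  0.1363] [ 155.     0.  -126.2] Fz -3.68 T 0.456
wrist ball_1 0.8 [ 0.544 -0.37   0.032] [340.  74.]
wrist ball_1 0.79 [ 0.525 -0.346  0.106] [327. 187.]
wrist ball_1 0.65 [ 0.575 -0.386  0.036] [331.  15.]
wrist ball_1 0.56 [ 0.545 -0.353  0.107] [316. 158.]
in jar >20mm: 2636 floor 7145
```

View pics/last.png

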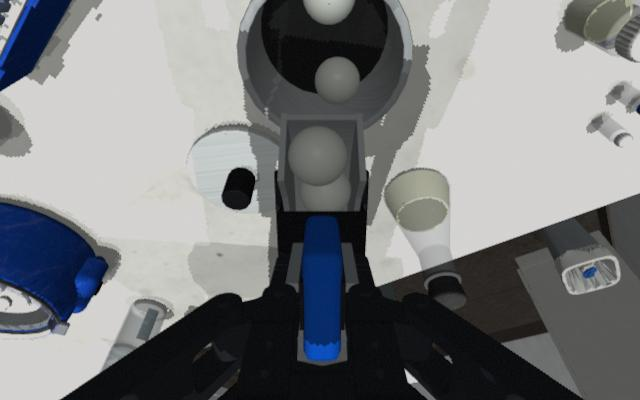

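Two balls are in the jar, at (330,10) and (338,80). The third sits in the cup at (317,155), short of the lip edge at row 115.

```bash
python3 -m pendant '{"offset":[[0,0,0],[1,0,1],[1,-1,2],[1,-1,2],[1,-1,2],[1,-1,2],[1,-1,2],[1,-1,2],[1,-1,2]],"twist":[[0.005,0.007,0],[0.011,0.015,0],[0.016,0.022,0],[0.021,0.028,0],[0.021,0.028,0],[0.021,0.028,0],[0.021,0.028,0],[0.021,0.028,0],[0.021,0.028,0]],"grip":[0,0,0,0,0,0,0,0,0]}'; python3 chk.py
```

```text
clock: 17.45
tool_pos: [0.5101, -0.3332, 0.1384]
eef_rot: [153.0, 0.1, -126.2]
force: [0.0, -0.6, -4.1]
opening: 0.173
17.45 [ 0.5101 -0.3332  0.1384] [ 1.530e+02  1.000e-01 -1.262e+02] Fz -4.05 T 0.542
wrist ball_1 0.93 [ 0.547 -0.361  0.112] [326. 154.]
wrist ball_1 0.81 [ 0.526 -0.347  0.11 ] [328. 190.]
wrist ball_1 0.71 [ 0.577 -0.385  0.032] [329.   6.]
wrist ball_1 0.69 [ 0.654 -0.13   0.009] [ 10. 122.]
in jar >20mm: 2443 floor 6919
```

```bash
python3 -m pendant '{"offset":[[0,0,0],[0,0,0],[0,0,0],[0,-1,1],[0,-1,1],[0,-1,1],[0,-1,1],[0,-1,1],[0,-1,1]],"twist":[[0.003,0.004,0],[0.006,0.008,0],[0.01,0.014,0],[0.01,0.014,0],[0.01,0.014,0],[0.01,0.014,0],[0.01,0.014,0],[0.01,0.014,0],[0.01,0.014,0]],"grip":[0,0,0,0,0,0,0,0,0]}'; python3 chk.py
```

```text
clock: 18.3
tool_pos: [0.5101, -0.3342, 0.1393]
eef_rot: [152.0, 0.0, -126.2]
force: [0.5, -0.2, -4.7]
opening: 0.174
18.3 [ 0.5101 -0.3342  0.1393] [ 152.     0.  -126.2] Fz -4.7 T 0.541
wrist ball_1 0.92 [ 0.548 -0.361  0.111] [323. 150.]
wrist ball_1 0.8 [ 0.576 -0.386  0.037] [330.   9.]
wrist ball_1 0.61 [ 0.54  -0.369  0.037] [340.  78.]
wrist ball_1 0.44 [ 0.409 -0.365  0.051] [424. 209.]
in jar >20mm: 2363 floor 6785
```

```bash
python3 -m pendant '{"offset":[[0,0,0],[1,0,1],[1,-1,2],[1,-1,2],[1,-1,2],[1,-1,2],[1,-1,2],[1,-1,2],[1,-1,2]],"twist":[[0.005,0.007,0],[0.011,0.015,0],[0.016,0.022,0],[0.021,0.028,0],[0.021,0.028,0],[0.021,0.028,0],[0.021,0.028,0],[0.021,0.028,0],[0.021,0.028,0]],"grip":[0,0,0,0,0,0,0,0,0]}'; python3 chk.py
```

```text
clock: 19.15
tool_pos: [0.5111, -0.3352, 0.1414]
eef_rot: [150.0, 0.1, -126.2]
force: [0.3, -0.5, -3.0]
opening: 0.175
19.15 [ 0.5111 -0.3352  0.1414] [ 1.500e+02  1.000e-01 -1.262e+02] Fz -3.05 T 0.595
wrist ball_1 0.71 [ 0.574 -0.386  0.035] [331.   5.]
wrist ball_1 0.62 [0.414 0.04  0.045] [148. 307.]
wrist ball_1 0.6 [ 0.526 -0.348  0.11 ] [327. 187.]
wrist ball_1 0.58 [ 0.512 -0.328  0.106] [313. 210.]
in jar >20mm: 2180 floor 6491
```

```bash
python3 -m pendant '{"offset":[[0,0,0],[0,0,0],[0,0,0],[1,0,1],[1,0,1],[1,0,1],[1,0,1],[1,0,1],[1,0,1]],"twist":[[0.003,0.004,0],[0.006,0.008,0],[0.01,0.014,0],[0.01,0.014,0],[0.01,0.014,0],[0.01,0.014,0],[0.01,0.014,0],[0.01,0.014,0],[0.01,0.014,0]],"grip":[0,0,0,0,0,0,0,0,0]}'; python3 chk.py
```

```text
clock: 20.0
tool_pos: [0.5121, -0.3352, 0.1423]
eef_rot: [149.0, 0.1, -126.2]
force: [-0.5, -0.6, -4.1]
opening: 0.172
20.0 [ 0.5121 -0.3352  0.1423] [ 1.490e+02  1.000e-01 -1.262e+02] Fz -4.06 T 0.588
wrist ball_1 0.96 [ 0.529 -0.351  0.11 ] [330. 180.]
wrist ball_1 0.9 [ 0.574 -0.386  0.035] [332.   5.]
wrist ball_1 0.84 [ 0.515 -0.332  0.106] [317. 202.]
wrist ball_1 0.71 [ 0.553 -0.364  0.11 ] [322. 140.]
in jar >20mm: 2104 floor 6336
```

```bash
python3 -m pendant '{"offset":[[0,0,0],[0,0,0],[0,0,0],[1,-1,1],[1,-1,1],[1,-1,1],[1,-1,1],[1,-1,1],[1,-1,1]],"twist":[[0.003,0.004,0],[0.006,0.008,0],[0.01,0.014,0],[0.01,0.014,0],[0.01,0.014,0],[0.01,0.014,0],[0.01,0.014,0],[0.01,0.014,0],[0.01,0.014,0]],"grip":[0,0,0,0,0,0,0,0,0]}'; python3 chk.py
```

```text
clock: 20.85
tool_pos: [0.5131, -0.3362, 0.1434]
eef_rot: [148.0, 0.0, -126.2]
force: [-0.5, 0.2, -3.2]
opening: 0.174
20.85 [ 0.5131 -0.3362  0.1434] [ 148.     0.  -126.2] Fz -3.22 T 0.528
wrist ball_1 0.8 [ 0.543 -0.361  0.111] [329. 158.]
wrist ball_1 0.71 [ 0.521 -0.34   0.111] [320. 198.]
wrist ball_1 0.63 [ 0.577 -0.368  0.05 ] [300.  32.]
wrist ball_1 0.54 [ 0.574 -0.388  0.034] [336.  -0.]
in jar >20mm: 3857 floor 3583
```

```bash
python3 -m pendant '{"offset":[[0,0,0],[0,0,0],[0,0,0],[1,0,1],[1,0,1],[1,0,1],[1,0,1],[1,0,1],[1,0,1]],"twist":[[0.003,0.004,0],[0.006,0.008,0],[0.01,0.014,0],[0.01,0.014,0],[0.01,0.014,0],[0.01,0.014,0],[0.01,0.014,0],[0.01,0.014,0],[0.01,0.014,0]],"grip":[0,0,0,0,0,0,0,0,0]}'; python3 chk.py
```

```text
clock: 21.7
tool_pos: [0.5141, -0.3362, 0.1444]
eef_rot: [147.0, 0.0, -126.2]
force: [0.3, 0.3, -2.7]
opening: 0.173
21.7 [ 0.5141 -0.3362  0.1444] [ 147.     0.  -126.2] Fz -2.67 T 0.636
wrist ball_1 0.97 [ 0.543 -0.371  0.032] [342.  60.]
wrist ball_1 0.91 [ 0.524 -0.34   0.111] [318. 195.]
wrist ball_1 0.85 [ 0.573 -0.388  0.034] [336.   0.]
wrist ball_1 0.81 [ 0.566 -0.352  0.034] [294.  51.]
in jar >20mm: 4048 floor 4525
```

Three balls are in the jar, so I'm tilting back now while raising the cup.

```bash
python3 -m pendant '{"offset":[[0,0,1],[-1,0,3],[-2,1,6],[-4,3,10],[-6,4,15],[-8,6,20],[-10,7,25],[-12,9,30],[-14,10,34],[-16,11,38],[-17,12,40],[-17,12,40]],"twist":[[-0.015,-0.02,0],[-0.045,-0.061,0],[-0.08,-0.11,0],[-0.12,-0.164,0],[-0.16,-0.219,0],[-0.2,-0.273,0],[-0.235,-0.321,0],[-0.268,-0.366,0],[-0.298,-0.407,0],[-0.322,-0.44,0],[-0.336,-0.459,0],[-0.34,-0.465,0]],"grip":[0,0,0,0,0,0,0,0,0,0,0,0]}'; python3 look.py w6
```

```text
clock: 22.8
tool_pos: [0.4967, -0.3238, 0.1853]
eef_rot: [-179.9, 0.0, -126.2]
force: [0.2, -1.1, -2.5]
opening: 0.173
22.8 [ 0.4967 -0.3238  0.1853] [-179.9    0.  -126.2] [ 0.19 -1.07 -2.54] [-0.002 -0.031 -0.006] 0.173
wrist ball_1 0.98 [ 0.517 -0.34   0.158] [325. 195.]
wrist ball_1 0.83 [ 0.58  -0.389  0.034] [327.  59.]
wrist ball_1 0.67 [ 0.564 -0.35   0.037] [302. 102.]
wrist ball_1 0.63 [ 0.546 -0.37   0.032] [332. 106.]
in jar n 5132 above 20mm: 2094 floor 3038
```

View pics/w6.png

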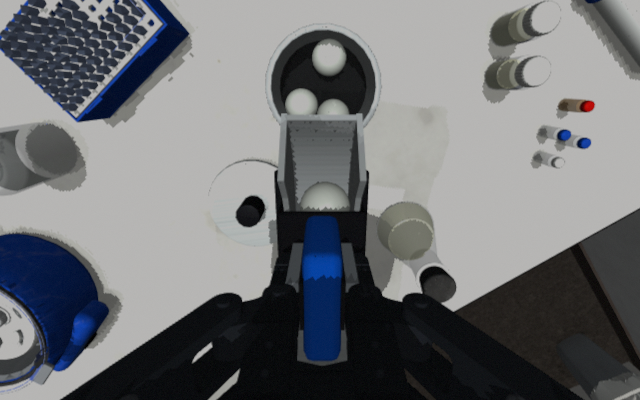

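Three balls lie in the jar, at (329,57), (302,103) and (332,106), and one of the two remaining balls shows in the cup at (325,198). I'm taking the cup back to its spot.

```bash
python3 -m pendant '{"offset":[[-1,3,0],[-3,10,0],[-6,21,0],[-11,36,0],[-16,54,0],[-22,74,0],[-28,94,0],[-34,114,0],[-40,134,0],[-45,152,0],[-50,168,0],[-54,180,0]],"twist":[[0,0,0],[0,0,0],[0,0,0],[0,0,0],[0,0,0],[0,0,0],[0,0,0],[0,0,0],[0,0,0],[0,0,0],[0,0,0],[0,0,0]],"grip":[0,0,0,0,0,0,0,0,0,0,0,0]}'
python3 -m pendant '{"offset":[[-3,10,0],[-6,20,0],[-8,28,0],[-10,35,0],[-11,39,-4],[-11,42,-12],[-11,42,-24],[-11,42,-40],[-11,42,-58],[-11,42,-76],[-11,42,-90],[-11,42,-100]],"twist":[[0,0,0],[0,0,0],[0,0,0],[0,0,0],[0,0,0],[0,0,0],[0,0,0],[0,0,0],[0,0,0],[0,0,0],[0,0,0],[0,0,0]],"grip":[0,0,0,0,0,0,0,0,0,0,0,0]}'
python3 -m pendant '{"offset":[[0,0,-5],[0,0,-10],[0,0,-14],[0,0,-17],[0,0,-19],[0,0,-20],[0,0,-20],[0,0,-20]],"twist":[[0,0,0],[0,0,0],[0,0,0],[0,0,0],[0,0,0],[0,0,0],[0,0,0],[0,0,0]],"grip":[0,0,0,0,0,0,0,0]}'
```

```text
clock: 23.9
tool_pos: [0.4426, -0.1426, 0.1842]
eef_rot: [180.0, 0.0, -126.1]
force: [-0.0, -0.9, -2.6]
opening: 0.177
clock: 24.9
tool_pos: [0.4315, -0.1021, 0.0823]
eef_rot: [179.9, 0.0, -126.2]
force: [-0.8, 0.4, -3.3]
opening: 0.174
clock: 25.57
tool_pos: [0.4323, -0.1023, 0.0645]
eef_rot: [-179.9, 0.0, -126.2]
force: [0.1, 0.4, -3.3]
opening: 0.178
```

```bash
python3 -m pendant '{"offset":[[0,0,-0.5],[0,0,-1],[0,0,-1.3],[0,0,-1.5],[0,0,-1.5],[0,0,-1.5]],"twist":[[0,0,0],[0,0,0],[0,0,0],[0,0,0],[0,0,0],[0,0,0]],"grip":[0,0,0,0,0,0]}'
```

```text
clock: 26.07
tool_pos: [0.4324, -0.1022, 0.0634]
eef_rot: [-179.9, 0.0, -126.1]
force: [-1.1, 1.4, 6.1]
opening: 0.175
```

Contact with the bench. I'll release the cup gently and retreat upwards.

```bash
python3 -m pendant '{"offset":[[0,0,0],[0,0,0],[0,0,0],[0,0,0],[0,0,0],[0,0,0],[0,0,15],[0,0,45],[0,0,85],[0,0,125],[0,0,160],[0,0,160]],"twist":[[0,0,0],[0,0,0],[0,0,0],[0,0,0],[0,0,0],[0,0,0],[0,0,0],[0,0,0],[0,0,0],[0,0,0],[0,0,0],[0,0,0]],"grip":[0.22,0.3,0.4,0.5,0.6,0.6,0.6,0.6,0.6,0.6,0.6,0.6]}'
python3 -m pendant '{"offset":[[0,-30,20],[0,-65,40],[0,-100,50],[0,-140,50],[0,-180,50],[0,-200,50],[0,-200,50],[0,-200,50]],"twist":[[0,0,0.11],[0,0,0.22],[0,0,0.33],[0,0,0.44],[0,0,0.55],[0,0,0.6],[0,0,0.6],[0,0,0.6]],"grip":[0.6,0.6,0.6,0.6,0.6,0.6,0.6,0.6]}'
python3 look.py w7
python3 - <<'E'
from h import *
a,d=ctrl.capture('top');T=cloud('top',d);T0=cloud('top',np.load('top0.npy'))
spot('top',['lid_a','dosing_cup','by_bottle_std','by_flask_conical','by_beaker_100','by_bottle_amber','by_bottle_buffer'])
w=cv2.imread('pics/w7.png');c=np.zeros((600,800,3),np.uint8);c[:300]=cv2.resize(a[140:252,180:480],(800,300));c[300:,:480]=cv2.resize(w,(480,300));cv2.imwrite('pics/c7.png',c)
E
```

```text
clock: 27.07
tool_pos: [0.4343, -0.1033, 0.2291]
eef_rot: [-179.3, 0.1, -126.1]
force: [1.2, 0.8, -0.5]
opening: 0.598
clock: 27.73
tool_pos: [0.4319, -0.3027, 0.272]
eef_rot: [-180.0, 0.1, -91.9]
force: [0.4, 0.3, -0.7]
opening: 0.602
27.73 [ 0.4319 -0.3027  0.272 ] [-1.80e+02  1.00e-01 -9.19e+01] [ 0.37  0.27 -0.73] [ 0.003 -0.011  0.02 ] 0.602
wrist ball_1 0.84 [ 0.558 -0.345  0.033] [359.  44.]
wrist ball_1 0.72 [ 0.538 -0.364  0.038] [377.  64.]
wrist ball_1 0.64 [ 0.577 -0.387  0.036] [399.  23.]
wrist ball_1 0.58 [ 0.452 -0.119  0.033] [171. 148.]
in jar n 4044 above 20mm: 1910 floor 2134
top lid_a 0.91 [ 0.509 -0.242  0.015] [372. 213.]
top lid_a 0.7 [0.558 0.295 0.069] [243. 204.]
top lid_a 0.66 [ 0.422 -0.095  0.058] [338. 234.]
top lid_a 0.55 [ 0.732 -0.43   0.013] [413. 160.]
top dosing_cup 0.65 [ 0.426 -0.095  0.055] [338. 233.]
top by_bottle_std 0.47 [ 0.666 -0.108  0.075] [340. 175.]
top by_flask_conical 0.51 [ 0.665 -0.112  0.075] [340. 175.]
top by_flask_conical 0.46 [ 0.426 -0.092  0.058] [337. 233.]
top by_beaker_100 0.73 [0.558 0.295 0.07 ] [243. 204.]
top by_beaker_100 0.5 [0.408 0.061 0.005] [301. 238.]
top by_bottle_amber 0.78 [0.69  0.28  0.095] [245. 171.]
top by_bottle_amber 0.42 [ 0.422 -0.092  0.058] [337. 234.]
top by_bottle_buffer 0.71 [0.571 0.434 0.07 ] [209. 201.]
```

View pics/c7.png

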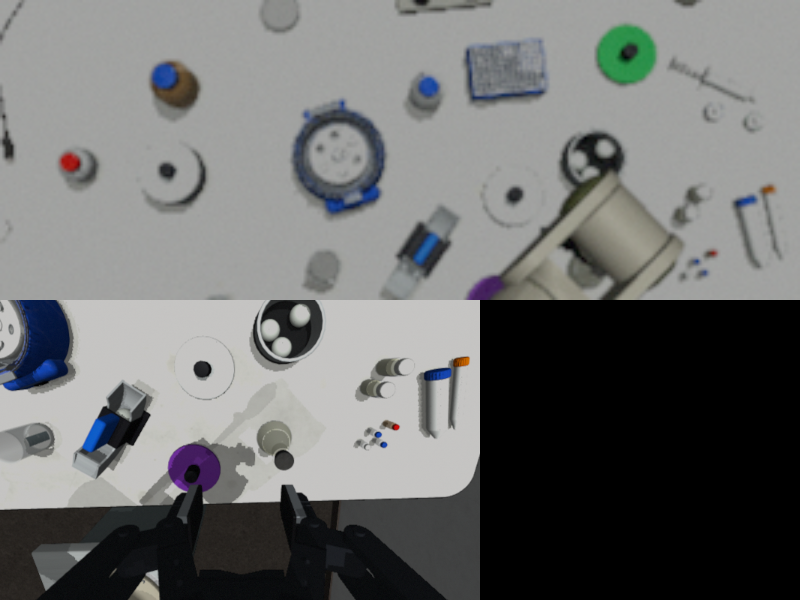

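The final view shows three balls in the open jar, its lid flat at (515,195), the cup upright, the other jar's lid in place and the bystanders standing.

```bash
python3 -c "
from cell import ctrl;print(ctrl.sign_off())"
```

```text
the job is handed in; nothing more can be done
None
```

The job is done and was handed in at about 28 s on the robot's clock. I don't know which jar is "a" or "b"; below they are the right-hand and left-hand jars as seen from the robot.

- **Finding the empty jar:** I lifted only the right-hand lid. Depth showed a bare floor at 10 mm, so that jar was empty and the left-hand one had to be the charged one. I never lifted the left-hand lid, so that jar's contents follow by exclusion and were not seen.
- **Lid:** The empty jar's lid lies flat on the bench at about (0.51, -0.245). The disc measured 13.9 mm high with no slope.
- **Pouring:** I tilted the cup in 1–2° steps after the first 20°. The balls fell at about 22, 24 and 32°, earlier than the nominal 26, 31 and 39° but within or just past the stated scatter. The cup went one degree further, to 33°, after the third ball, and no fourth fell.
- **Cup:** I set it back upright on its base at its old spot, touching down with about 6 N.

**Last checks:** The wrist and top pictures show three balls in the jar. The left-hand lid has not moved, and no bystander in view was visibly moved or tipped. The gripper was clear of everything.

**Weak points in the checks:**
- Only one of the two balls left in the cup was visible. The other was hidden under the bridge; I infer it from the count of five and the remaining weight of about 3 N.
- In the last top picture the detector did not find the conical flask where it stands, because the arm hid it. The wrist picture shows it upright.
- The small beaker was not rechecked by measurement. No move went near it.

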